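Move a row of round-bottom flasks from the rack onto their cork rings

TASK

Move the four glass flasks from the blue rack to the grey tray, standing each one on the cork ring that fits it: the smallest flask on the smallest ring, the next size on the next, and so on up to the largest. Keep them upright, set them down without dropping them and let go, so that each ball sits properly in its ring with the neck up, and leave the wash bottle and the amber bottle where they are.

Things in the scene. Friction and masses are not known exactly. Their poses are not given: they have to be found in the camera images.
- flask_25: Loose clear-glass round-bottom flask, 25 mL, smallest of four, about 25 g: ball 41 mm across, neck 19 mm across, 77 mm tall. Origin: centre of the ball; z up along the neck. Lip 56.5 mm above it; grip the neck 26 to 54 mm above it. Starts upright in one of four equal holes (31 mm wide, 95 mm apart) of a fixed blue rack, board top 35 mm above the bench; origin then 48 mm above the bench.
- flask_50: Loose clear-glass round-bottom flask, 50 mL, second smallest of four, about 40 g: ball 51 mm across, neck 19 mm across, 91 mm tall. Origin: centre of the ball; z up along the neck. Lip 65.5 mm above it; grip the neck 36 to 62 mm above it. Starts upright in one of four equal holes (31 mm wide, 95 mm apart) of a fixed blue rack, board top 35 mm above the bench; origin then 55 mm above the bench.
- flask_100: Loose clear-glass round-bottom flask, 100 mL, second largest of four, about 70 g: ball 64 mm across, neck 29 mm across, 112 mm tall. Origin: centre of the ball; z up along the neck. Lip 80 mm above it; grip the neck 50 to 77 mm above it. Starts upright in one of four equal holes (31 mm wide, 95 mm apart) of a fixed blue rack, board top 35 mm above the bench; origin then 63 mm above the bench.
- flask_250: Loose clear-glass round-bottom flask, 250 mL, largest of four, about 125 g: ball 85 mm across, neck 29 mm across, 140 mm tall. Origin: centre of the ball; z up along the neck. Lip 97.5 mm above it; grip the neck 68 to 94 mm above it. Starts upright in one of four equal holes (31 mm wide, 95 mm apart) of a fixed blue rack, board top 35 mm above the bench; origin then 75 mm above the bench.
- ring_25: Cork ring for the 25 mL flask, the smallest of four fixed in a row about 105 mm apart in a low grey tray (rim 12 mm high): 56 mm outside, hole 28 mm, 22 mm high, hole upward. Origin at the centre of its underside, 4 mm above the bench, z up. When its flask sits in the hole, the centre of the ball is 37 mm above this origin.
- ring_50: Cork ring for the 50 mL flask, the second smallest of four fixed in a row about 105 mm apart in a low grey tray (rim 12 mm high): 68 mm outside, hole 35 mm, 25 mm high, hole upward. Origin at the centre of its underside, 4 mm above the bench, z up. When its flask sits in the hole, the centre of the ball is 44 mm above this origin.
- ring_100: Cork ring for the 100 mL flask, the second largest of four fixed in a row about 105 mm apart in a low grey tray (rim 12 mm high): 84 mm outside, hole 44 mm, 28 mm high, hole upward. Origin at the centre of its underside, 4 mm above the bench, z up. When its flask sits in the hole, the centre of the ball is 51 mm above this origin.
- ring_250: Cork ring for the 250 mL flask, the largest of four fixed in a row about 105 mm apart in a low grey tray (rim 12 mm high): 106 mm outside, hole 58 mm, 32 mm high, hole upward. Origin at the centre of its underside, 4 mm above the bench, z up. When its flask sits in the hole, the centre of the ball is 63 mm above this origin.
- wash_bottle: Bystander: white plastic wash bottle, 68 mm across, 185 mm tall, with a red cap and a bent spout, standing loose beside the work. Origin at the centre of its underside.
- amber_bottle: Bystander: closed amber glass bottle with a black cap, 72 mm across, 135 mm tall, standing loose beside the work. Origin at the centre of its underside.
Not all that is in view belongs to the job. What is shaped like the flask_50 but pink or purple is not meant.

How it is judged:
At the end, for the whole second after the job is handed in: Every flask is seated in the cork ring of its own size (ball centre within 8 mm of the ring's axis and within 6 mm of its seated height), neck up within 0.45 rad, released and at rest (horizontal distance between flask_25 and ring_25 below 0.008 m and z of flask_25 in the frame of ring_25 between 0.031 and 0.043 m and angle between each of flask_25, flask_50, flask_100, flask_250's own z axis and vertical below 0.45 rad and linear speed of each of flask_25, flask_50, flask_100, flask_250 below 0.02 m/s and angular speed of each of flask_25, flask_50, flask_100, flask_250 below 0.2 rad/s and contact force between each of flask_25, flask_50, flask_100, flask_250 and the fingers below 0.05 N and horizontal distance between flask_50 and ring_50 below 0.008 m and z of flask_50 in the frame of ring_50 between 0.0375 and 0.0495 m and horizontal distance between flask_100 and ring_100 below 0.008 m and z of flask_100 in the frame of ring_100 between 0.0452 and 0.0572 m and horizontal distance between flask_250 and ring_250 below 0.008 m and z of flask_250 in the frame of ring_250 between 0.0571 and 0.0691 m); the robot touches nothing.
It fails at once if a flask is dropped or knocked down (free of the fingers and faster than 0.7 m/s) ((linear speed of flask_25 above 0.7 m/s and contact force between flask_25 and the fingers below 0.01 N) or (linear speed of flask_50 above 0.7 m/s and contact force between flask_50 and the fingers below 0.01 N) or (linear speed of flask_100 above 0.7 m/s and contact force between flask_100 and the fingers below 0.01 N) or (linear speed of flask_250 above 0.7 m/s and contact force between flask_250 and the fingers below 0.01 N)).
It fails at once if a flask is tipped over (leans more than 0.7 rad) (angle between any of flask_25, flask_50, flask_100, flask_250's own z axis and vertical above 0.7 rad).
It fails at once if a bystander bottle is pushed more than 30 mm from its place (distance of any of wash_bottle, amber_bottle from where it was at the start of the episode above 0.03 m).
It also fails if it takes over 136 s, if anything falls off the work surface, if the arm or the gripper's body presses on something with over 40 N, if the wrist force passes 120 N, or if a joint passes its speed limit or range.

ROBOT

A 6-joint arm with a two-finger parallel gripper is mounted at the origin on the work surface. World frame = base frame: x ahead of the robot, y to its left, z up, the work surface at z = 0. Lengths are in m, angles in rad, forces in N, time in s.
With the tool pointing down it reaches from about 0.35 to 0.85 m from the base axis. Payload 8.1 kg.
Tool frame: the origin (TCP) lies at the very end of the fingers, on their centre line; the grasp point (between the pads) lies 19 mm behind it; z points along the fingers, y is the line along which they close (so a half turn about z gives the same grasp; the last joint's range is limited). The gripper opens to 93 mm and grips with 3 to 60 N. Pads are 15 mm wide; open, the fingers measure 128 mm over their backs; the gripper's body (75 mm by 188 mm) begins 65 mm behind the grasp point.
Start: joints at [-1.24, 0.13, 1.488, -0, 1.523, -0.085], TCP at [0.242, -0.549, 0.219] pointing down, gripper open.
Joint ranges: [-2.96, 2.96], [-0.89, 2.26], [0.02, 2.5], [-1.34, 4.48], [0, 2.73], [-2.66, 2.66]. Speed limits (rad/s): [2.39, 2.39, 2.79, 3.14, 3.14, 3.14].

INTERFACE

Orientations are given as a rotation vector (axis times angle).
In Python, from plant import robot gives the robot as it stands. The module is installed in compiled form; this text tells all that it offers.
- The arm moves only by the tool play_rows, never from a script. Its argument "increments" is text: rows parted by semicolons, each of 5 numbers parted by spaces: the shift along the tool's x, y, z in mm, then the turn about the tool's z in degrees, then the closure, from -1 (fully open) to 1 (shut). In form: dx dy dz yaw claw; .... A call has 1 to 20 rows; each row is the pose to reach, as a shift and turn from the pose commanded when the call began, along the tool's axes at that moment; what a row does not reach only later rows make up. A row lasts 1/10 s, in which the tool goes at most 50 mm and 8.59 degrees, less where a joint would pass 70% of its speed; a pose out of reach is approached as far as the arm can. A call with a gripper value outside its range is refused whole. The fingers move at their own pace and stop on an object; "force" is the grip in N (left out, the last holds). Time passes only in rows, so rows that repeat a pose let the fingers close. It gives the time, the measured TCP pose, the force, the opening and the grip force at its end, in the units of the state.
- robot.read_state(): the state, without advancing time (a new reading comes with each control period).
- robot.read_camera(name): name is "side" or "top"; returns the picture (384x512x3 uint8, blue, green, red); there is no depth.
- robot.calibration(name): a dict with "vertical_fov" (degrees; the focal length in pixels is half the picture's height over the tangent of half this angle, whatever the lens; pixels are square), "cx", "cy" (the principal point, pixels), "rvec" (rotation vector, rad) and "tvec" (3), from world to camera coordinates, as OpenCV has them. Camera axes: x right, y down, z forward; pixel columns grow to the right and rows downward; lengths in m; the calibration is good to about 2 mm. A picture is of the moment at which its call begins. calibration takes no time and is no camera call.
- robot.close_job(): hands the job in; it is judged then, once.
Trained networks look in the newest picture that a camera, given by its name, has taken for a name from the list of things; names that differ only in an ending like _2 or _b are one class to them, and where a whole thing is asked for, a point or a joint stands for the part that bears it (a point fixed in the world has none). Each returns a list of dicts, best first, with "conf" (0 to 1); they miss things now and then, are a little off and sometimes report something else, mostly with a low value. They report only what shows in the picture. A call takes as long as a camera call. They do not tell look-alikes from the thing itself.
- robot.recognise(camera, query): "centre" ([x, y, z] in m, in world coordinates, good to about 4 mm: the middle of the surface that is visible of it).
- robot.regions_of(camera, query): "pixels" (384x512 bool, what is visible of it).
- robot.landmark_of(camera, query): "centre" ([x, y, z] in m, in world coordinates, good to about 4 mm: a listed point, or the origin of a listed thing).
The state is a dict: "t": time; "q": joint angles; "dq": joint speeds; "joint_torque": joint torques, N m; "tool_pos": TCP position; "orientation": TCP orientation; "force": force on the tool from outside, world axes, zero at the start; "wrist_torque": the same for the moment, N m; "opening": finger opening in m; "gripper_force": force on a finger pad.
Only numpy, scipy, OpenCV 4.12 (cv2) and the standard library are available. Lean on these libraries where they do the work, as an engineer would, in place of code of your own. Each camera call takes 0.05 s, during which the arm holds its last target. There are 200 camera calls.

## Working session

There is one attempt and no reset: what is moved stays moved. The work goes in short steps, Python scripts to look and compute and a tool call to move; the robot and the scene stay as the last step left them, time stands still between calls to the robot, and variables do not carry over. Pictures are saved under pics/ and viewed, at most 14 in all, crops included, and the job is handed in when it is done.

Besides the shell and the picture viewer there is one more tool, called after "Request:" as name(argument=value, ...), one argument or row to a line, values as JSON. play_rows: Moves the arm, as the interface text tells. Its arguments: {"type":"object","properties":{"increments":{"type":"string"},"force":{"type":"number"}},"required":["increments"]}

```bash
mkdir -p pics; cat > h.py <<'E'
import numpy as np, cv2
from plant import robot
def cal(n):
    c=robot.calibration(n); f=192/np.tan(np.radians(c["vertical_fov"]/2))
    return np.array([[f,0,c["cx"]],[0,f,c["cy"]],[0,0,1]]),np.array(c["rvec"],float),np.array(c["tvec"],float)
def proj(n,P):
    K,r,t=cal(n); return cv2.projectPoints(np.array(P,float).reshape(-1,1,3),r,t,K,None)[0].reshape(-1,2)
def ray(n,u,v,z):
    K,r,t=cal(n); R=cv2.Rodrigues(r)[0]; o=-R.T@t; d=R.T@np.linalg.solve(K,[u,v,1]); return o+d*(z-o[2])/d[2]
E
python3 - <<'E'
from h import *
for n in("top","side"):
    im=robot.read_camera(n); cv2.imwrite(f"pics/{n}0.png",cv2.resize(im,(800,600)))
    K,r,t=cal(n); print(n,K[0,0],-cv2.Rodrigues(r)[0].T@t)
    for q in["flask_25","flask_50","flask_100","flask_250","ring_25","ring_50","ring_100","ring_250","wash_bottle","amber_bottle"]:
        print(q,[(np.round(d["centre"],3).tolist(),round(d["conf"],2),proj(n,d["centre"]).round().tolist()) for d in robot.landmark_of(n,q)[:3]])
s=robot.read_state();print(s["t"],s["tool_pos"],s["orientation"],s["opening"])
E
```

```text
top 407.5892563274666 [0.54217846 0.01182958 1.29162076]
flask_25 [([0.658, 0.107, 0.074], 0.96, [[223.0, 174.0]]), ([0.796, 0.059, 0.025], 0.78, [[240.0, 132.0]]), ([0.796, 0.161, 0.026], 0.73, [[207.0, 132.0]])]
flask_50 [([0.658, 0.107, 0.074], 0.96, [[223.0, 174.0]]), ([0.796, 0.059, 0.025], 0.78, [[240.0, 132.0]]), ([0.796, 0.161, 0.026], 0.73, [[207.0, 132.0]])]
flask_100 [([0.658, 0.107, 0.074], 0.96, [[223.0, 174.0]]), ([0.796, 0.059, 0.025], 0.78, [[240.0, 132.0]]), ([0.796, 0.161, 0.026], 0.73, [[207.0, 132.0]])]
flask_250 [([0.658, 0.107, 0.074], 0.96, [[223.0, 174.0]]), ([0.796, 0.059, 0.025], 0.78, [[240.0, 132.0]]), ([0.796, 0.161, 0.026], 0.73, [[207.0, 132.0]])]
ring_25 [([0.474, -0.101, 0.0], 0.92, [[292.0, 234.0]]), ([0.475, 0.108, 0.002], 0.82, [[225.0, 234.0]]), ([0.478, -0.207, 0.002], 0.78, [[325.0, 233.0]])]
ring_50 [([0.474, -0.101, 0.0], 0.92, [[292.0, 234.0]]), ([0.475, 0.108, 0.002], 0.82, [[225.0, 234.0]]), ([0.478, -0.207, 0.002], 0.78, [[325.0, 233.0]])]
ring_100 [([0.474, -0.101, 0.0], 0.92, [[292.0, 234.0]]), ([0.475, 0.108, 0.002], 0.82, [[225.0, 234.
[... 1269 characters left out ...]
]]), ([0.473, -0.002, 0.007], 0.91, [[315.0, 213.0]]), ([0.471, 0.115, 0.006], 0.8, [[318.0, 244.0]])]
ring_100 [([0.474, -0.1, 0.005], 0.96, [[313.0, 192.0]]), ([0.473, -0.002, 0.007], 0.91, [[315.0, 213.0]]), ([0.471, 0.115, 0.006], 0.8, [[318.0, 244.0]])]
ring_250 [([0.474, -0.1, 0.005], 0.96, [[313.0, 192.0]]), ([0.473, -0.002, 0.007], 0.91, [[315.0, 213.0]]), ([0.471, 0.115, 0.006], 0.8, [[318.0, 244.0]])]
wash_bottle [([0.466, -0.428, 0.003], 0.8, [[310.0, 134.0]])]
amber_bottle [([0.562, 0.448, -0.001], 0.9, [[283.0, 365.0]]), ([0.655, 0.012, 0.055], 0.45, [[250.0, 202.0]])]
1.1 [ 0.24238572 -0.54886368  0.2186285 ] [-3.07390597e+00 -6.48521934e-01 -1.28101702e-05] 0.09317432806879654
```

View pics/top0.png

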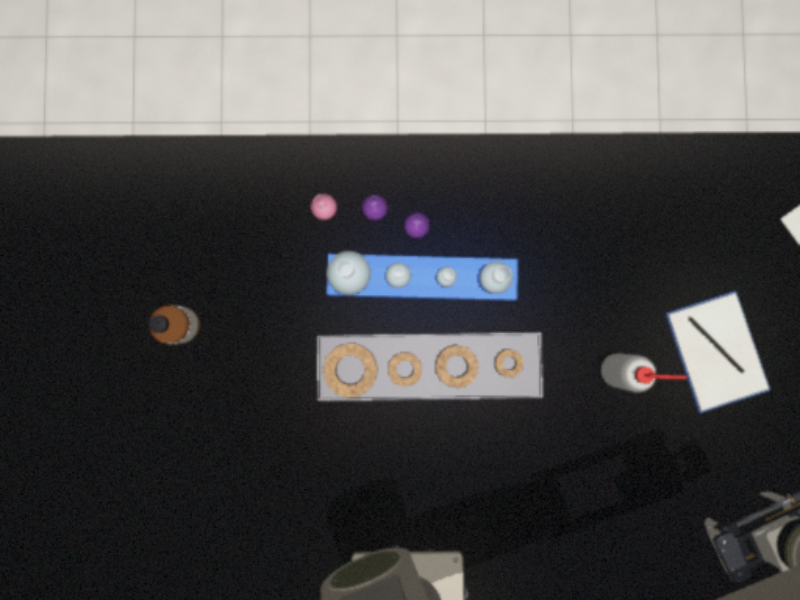

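View pics/side0.png

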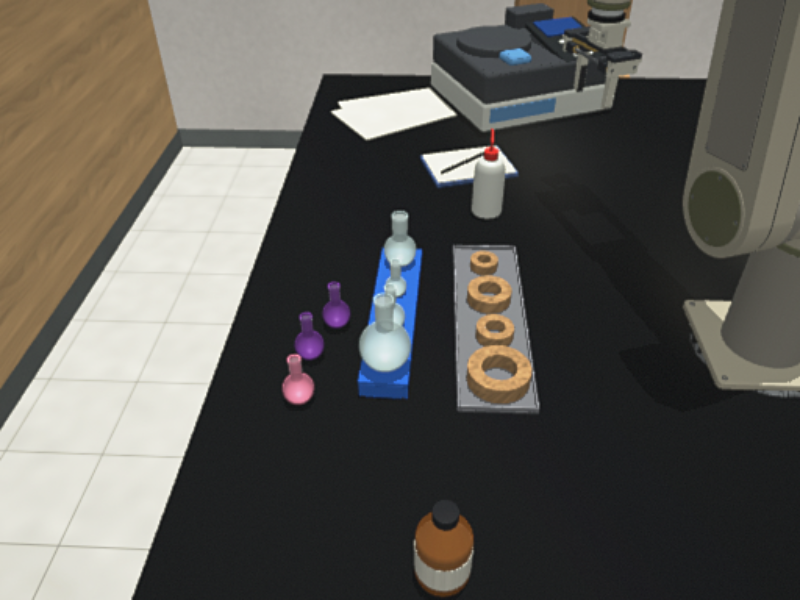

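The top view shows the rack at row ~275 (800-px picture): flask 250 at column 348, 50 at 398, 25 at 447 and 100 at 496. The rings are at row ~367: 250 at column 350, 50 at 405, 100 at 457 and 25 at 508. The pink and purple flasks are behind the rack, and the bottles stand to the left and right. Next I refine the positions by fitting silhouettes.

```bash
cat > fit.py <<'E'
from h import *
from scipy.optimize import least_squares
F={25:(20.5,9.5,56.5,48),50:(25.5,9.5,65.5,55),100:(32,14.5,80,63),250:(42.5,14.5,97.5,75)}
R={25:(28,22),50:(34,25),100:(42,28),250:(53,32)}
a=np.linspace(0,2*np.pi,40,endpoint=False)
def circ(r,z): return np.c_[r*np.cos(a),r*np.sin(a),0*a+z]
def fl(k,z0=None):
    b,n,l,z=F[k]; z=z if z0 is None else z0
    return np.vstack([circ(b*np.cos(p),z+b*np.sin(p)) for p in np.linspace(-1.2,1.4,14)]+[circ(n,z+l),circ(n,z+b)])/1000
def rg(k): r,h=R[k]; return np.vstack([circ(r,4),circ(r,4+h)])/1000
def hullstat(p):
    h=cv2.convexHull(np.float32(p)); m=cv2.moments(h); return np.array([m["m10"],m["m01"]])/m["m00"], m["m00"]
def fit(cam,model,g,masks):
    c0,A0=hullstat(proj(cam,model+[*g,0]))
    best=None
    for m in masks:
        ys,xs=np.nonzero(m)
        if len(xs)<30: continue
        c,A=hullstat(np.vstack([np.c_[xs+i,ys+j] for i in(-.5,.5) for j in(-.5,.5)]))
        d=np.linalg.norm(c-c0)
        if best is None or d<best[0]: best=(d,c,A)
    if best is None or best[0]>12: return None
    s=least_squares(lambda p:hullstat(proj(cam,model+[*p,0]))[0]-best[1],g,diff_step=1e-3)
    return s.x.round(4).tolist(), round(best[2]/A0,2)
E
python3 - <<'E'
from fit import *
fg={250:(.657,.108),50:(.656,.012),25:(.654,-.08),100:(.651,-.175)}
rr={250:(.474,.108),50:(.474,.003),100:(.474,-.101),25:(.476,-.206)}
for cam in("top","side"):
    robot.read_camera(cam)
    fm=[d["pixels"] for d in robot.regions_of(cam,"flask_50")]; rm=[d["pixels"] for d in robot.regions_of(cam,"ring_50")]
    print(cam,len(fm),len(rm))
    for k in F: print(k,"flask",fit(cam,fl(k),fg[k],fm),"ring",fit(cam,rg(k),rr[k],rm))
    for q in("flask_50","ring_50"): print(q,[np.round(d["centre"],3).tolist() for d in robot.landmark_of(cam,q)])
E
```

```text
top 3 4
25 flask None ring ([0.4813, -0.2034], 1.06)
50 flask None ring ([0.4714, 0.0035], 1.04)
100 flask None ring ([0.4756, -0.1001], 1.02)
250 flask ([0.658, 0.1101], 0.99) ring ([0.4701, 0.111], 0.99)
flask_50 [[0.757, -0.028, 0.025], [0.651, -0.178, 0.065], [0.795, 0.157, 0.024], [0.659, 0.108, 0.075], [0.794, 0.059, 0.028], [0.655, 0.011, 0.061], [0.649, -0.08, 0.045]]
ring_50 [[0.473, 0.11, -0.001], [0.471, -0.002, 0.001], [0.479, -0.21, 0.005], [0.472, -0.101, 0.0]]
side 6 4
25 flask ([0.6493, -0.0915], 0.84) ring ([0.4794, -0.2087], 1.11)
50 flask None ring ([0.4694, -0.0018], 0.87)
100 flask ([0.6477, -0.1809], 0.98) ring ([0.4726, -0.104], 0.97)
250 flask ([0.6592, 0.107], 1.06) ring ([0.4696, 0.1077], 0.98)
flask_50 [[0.76, -0.024, 0.024], [0.798, 0.059, 0.026], [0.656, 0.013, 0.053], [0.647, -0.082, 0.049], [0.653, -0.178, 0.064], [0.658, 0.108, 0.071], [0.795, 0.163, 0.023]]
ring_50 [[0.471, 0.111, 0.008], [0.475, -0.099, 0.006], [0.478, -0.204, 0.004], [0.473, -0.0, 0.003]]
```

Request:
play_rows(
  increments="0 0 -40 0 -1; 40 -13 -40 -5 -1; 80 -27 -40 -10 -1; 120 -40 -40 -15 -1; 160 -54 -40 -20 -1; 200 -67 -40 -25 -1; 240 -80 -40 -30 -1; 280 -94 -40 -35 -1; 320 -107 -40 -40 -1; 360 -120 -40 -45 -1; 400 -134 -40 -51 -1; 440 -147 -40 -56 -1; 480 -161 -40 -61 -1; 510 -171 -40 -65 -1; 523 -175 -40 -66.2 -1; 523 -175 -40 -66.2 -1; 523 -175 -40 -66.2 -1; 523 -175 -40 -66.2 -1",
  force=12,
)

```text
t: 3.4
tool_pos: [0.6492, -0.179, 0.2588]
orientation: [2.224, 2.219, -0.001]
force: [-0.1, 0.1, 1.2]
opening: 0.0926
gripper_force: 0.0
```

Request:
play_rows(
  increments="1 1 30 0 -1; 1 1 60 0 -1; 1 1 90 0 -1; 1 1 115 0 -1; 1 1 135 0 -1; 1 1 150 0 -1; 1 1 150 0 -1; 1 1 150 0 0; 1 1 150 0 0.4; 1 1 150 0 0.7; 1 1 150 0 1; 1 1 150 0 1; 1 1 150 0 1; 1 1 150 0 1; 1 1 150 0 1; 1 1 150 0 1; 1 1 150 0 1",
  force=12,
)

```text
t: 5.1
tool_pos: [0.651, -0.1766, 0.1087]
orientation: [-2.221, -2.222, 0.0]
force: [-0.7, 0.1, 0.9]
opening: 0.029
gripper_force: 11.9
```

Request:
play_rows(
  increments="0 0 -10 0 1; 0 0 -25 0 1; 0 0 -45 0 1; 0 0 -65 0 1; 0 0 -80 0 1; 0 0 -90 0 1; 0 0 -90 0 1; 0 0 -90 0 1",
)

```text
t: 5.9
tool_pos: [0.651, -0.1765, 0.1982]
orientation: [-2.221, -2.222, 0.0]
force: [1.1, -0.8, -2.1]
opening: 0.0288
gripper_force: 12.0
```

```bash
python3 - <<'E'
from h import *
im=robot.read_camera("side"); u,v=proj("side",[[.651,-.177,.14]])[0].astype(int); print(u,v)
cv2.imwrite("pics/g1.png",cv2.resize(im[max(v-90,0):v+90,u-120:u+120],(800,600)))
s=robot.read_state();print(s["tool_pos"],s["force"],s["opening"])
E
```

```text
254 138
[ 0.65060302 -0.17638279  0.19745875] [ 0.30736882 -0.21262498 -1.01983671] 0.028790853690204017
```

View pics/g1.png

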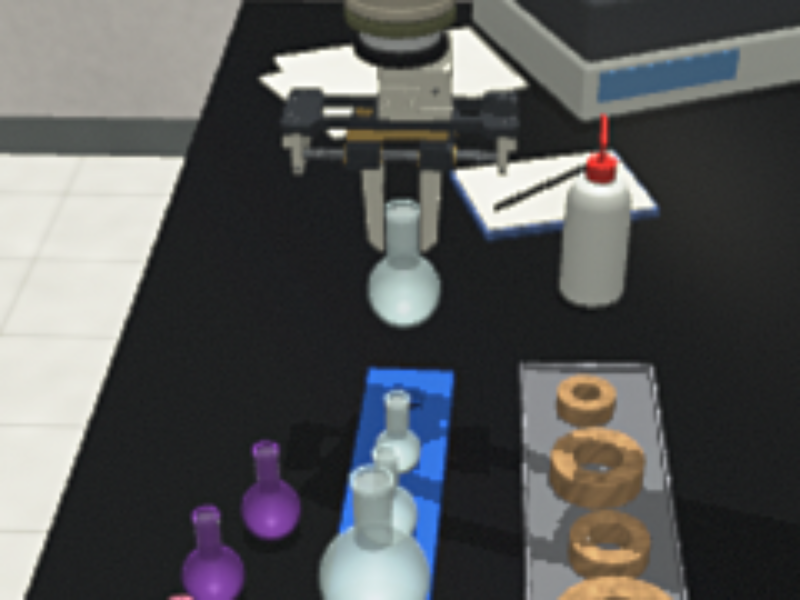

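The side view shows flask 100 hanging upright in the fingers at about (403,260), with the rack below it.

Request:
play_rows(
  increments="5 -12 0 0 1; 15 -35 0 0 1; 28 -65 0 0 1; 41 -97 0 0 1; 54 -127 0 0 1; 65 -153 0 0 1; 72 -170 0 0 1; 75 -177 0 0 1; 75 -177 0 0 1; 75 -177 40 0 1; 75 -177 60 0 1; 75 -177 75 0 1; 75 -177 75 0 1; 75 -177 75 0 1",
)

```text
t: 7.35
tool_pos: [0.4746, -0.1018, 0.124]
orientation: [-2.221, -2.222, 0.0]
force: [-1.0, -0.1, -0.3]
opening: 0.0289
gripper_force: 12.0
```

```bash
cat > chk.py <<'E'
import sys
from fit import *
k=int(sys.argv[1]); zg=float(sys.argv[2]); s=robot.read_state(); p=s["tool_pos"]; zb=p[2]*1000-zg+F[k][3]
print(p,"ball z",zb)
for cam in("side",):
    im=robot.read_camera(cam); ms=[d["pixels"] for d in robot.regions_of(cam,"flask_50")]
    print(cam,fit(cam,fl(k,zb),p[:2],ms))
    print([np.round(d["centre"],3).tolist() for d in robot.landmark_of(cam,"flask_50") if np.hypot(*(np.array(d["centre"])[:2]-p[:2]))<.03])
u,v=proj("side",[[p[0],p[1],.06]])[0].astype(int); cv2.imwrite(f"pics/c{k}_{int(s['t']*10)}.png",cv2.resize(im[max(v-60,0):v+60,max(u-80,0):u+80],(800,600)))
E
python3 chk.py 100 108.7; ls pics
```

```text
[ 0.47459886 -0.10183214  0.12401523] ball z 78.31523122876744
side ([0.4738, -0.1053], 1.04)
[]
c100_73.png
g1.png
side0.png
top0.png
```

Request:
play_rows(
  increments="1 -1 8 0 1; 1 -1 14 0 1; 1 -1 18 0 1; 1 -1 21 0 1; 1 -1 22 0 1; 1 -1 22 0 1; 1 -1 22 0 0.6; 1 -1 22 0 0.2; 1 -1 22 0 -0.2; 1 -1 22 0 -0.6; 1 -1 22 0 -1; 1 -1 22 0 -1; 1 -1 22 0 -1; 1 -1 22 0 -1; 1 -1 -10 0 -1; 1 -1 -50 0 -1; 1 -1 -90 0 -1; 1 -1 -100 0 -1; 1 -1 -100 0 -1",
)

```text
t: 9.4
tool_pos: [0.4745, -0.101, 0.2259]
orientation: [2.218, 2.219, 0.003]
force: [0.3, -0.4, -0.0]
opening: 0.093
gripper_force: 0.0
```

```bash
cat > seat.py <<'E'
import sys
from fit import *
rr={250:(.4705,.110),50:(.472,.002),100:(.4745,-.101),25:(.4795,-.206)}
zs={25:41,50:48,100:55,250:67}
for cam in("side","top"):
    im=robot.read_camera(cam); ms=[d["pixels"] for d in robot.regions_of(cam,"flask_50")]
    lm=robot.landmark_of(cam,"flask_50")
    for k in map(int,sys.argv[1:]):
        print(cam,k,fit(cam,fl(k,zs[k]),rr[k],ms),[np.round(d["centre"],3).tolist() for d in lm if np.hypot(*(np.array(d["centre"])[:2]-rr[k]))<.04])
    cv2.imwrite(f"pics/s{sys.argv[-1]}_{cam}.png",cv2.resize(im[100:270,190:390] if cam=="side" else im[140:300,160:400],(800,600)))
s=robot.read_state(); print(s["tool_pos"],s["t"])
E
python3 seat.py 100
```

```text
side 100 ([0.4749, -0.1075], 1.08) [[0.48, -0.101, 0.056], [0.473, -0.102, 0.006]]
top 100 None [[0.48, -0.102, 0.057]]
[ 0.47212808 -0.100272    0.22166094] 9.7
```

View pics/s100_side.png

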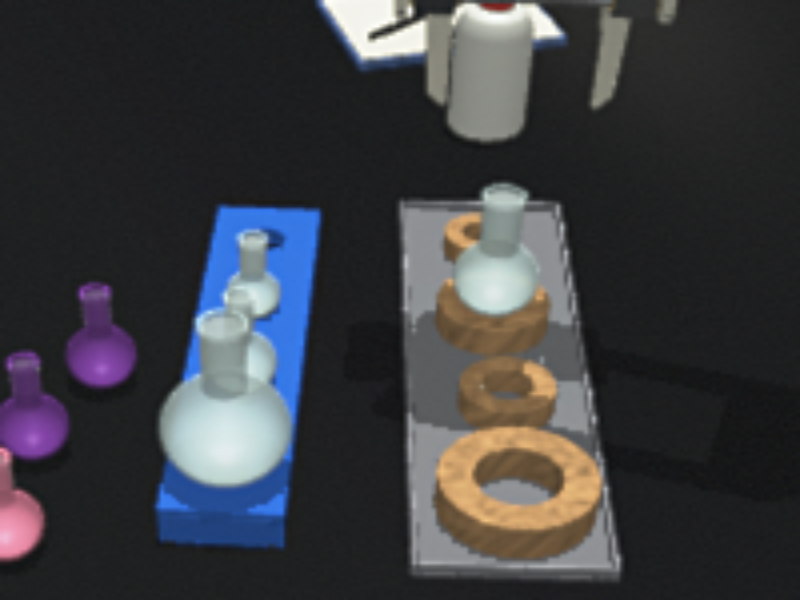

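Flask 100 sits upright in its ring at about (500,260) in the crop. Next is flask 25.

Request:
play_rows(
  increments="5 40 0 0 -1; 10 80 0 0 -1; 15 120 0 0 -1; 19 160 0 0 -1; 19 177 0 0 -1; 19 177 0 0 -1; 19 177 0 0 -1; 19 177 0 0 -1",
)

```text
t: 10.5
tool_pos: [0.6491, -0.0816, 0.2232]
orientation: [-2.221, -2.221, 0.001]
force: [0.2, -0.2, -0.2]
opening: 0.0934
gripper_force: 0.0
```

Request:
play_rows(
  increments="-1 1 40 0 -1; -1 1 80 0 -1; -1 1 110 0 -1; -1 1 130 0 -1; -1 1 145 0 -1; -1 1 151 0 -1; -1 1 151 0 -1; -1 1 151 0 -1; -1 1 151 0 0; -1 1 151 0 0.4; -1 1 151 0 0.7; -1 1 151 0 1; -1 1 151 0 1; -1 1 151 0 1; -1 1 151 0 1; -1 1 151 0 1; -1 1 151 0 1; -1 1 151 0 1",
  force=10,
)

```text
t: 12.3
tool_pos: [0.6512, -0.0825, 0.0727]
orientation: [2.221, 2.222, 0.0]
force: [0.6, 0.1, 0.6]
opening: 0.0188
gripper_force: 10.0
```

Request:
play_rows(
  increments="0 0 -15 0 1; 0 0 -45 0 1; 0 0 -80 0 1; 0 0 -110 0 1; 0 0 -120 0 1; -10 0 -120 0 1; -35 0 -120 0 1; -65 0 -120 0 1; -95 0 -120 0 1; -117 -10 -120 0 1; -123 -35 -120 0 1; -123 -65 -120 0 1; -123 -95 -120 0 1; -123 -125 -120 0 1; -123 -150 -120 0 1; -123 -166 -120 0 1; -123 -172 -120 0 1; -123 -172 -80 0 1; -123 -172 -40 0 1; -123 -172 -18 0 1",
)

```text
t: 14.3
tool_pos: [0.4769, -0.2046, 0.0859]
orientation: [-2.217, -2.218, 0.002]
force: [-0.6, -0.4, -0.5]
opening: 0.0189
gripper_force: 10.0
```

Request:
play_rows(
  increments="0 0 0 0 1; 0 0 0 0 1; 0 0 0 0 1",
)

```text
t: 14.6
tool_pos: [0.4803, -0.2063, 0.0922]
orientation: [2.219, 2.22, 0.001]
force: [0.6, -0.6, -0.5]
opening: 0.0192
gripper_force: 10.0
```

```bash
python3 chk.py 25 72.7
```

```text
[ 0.48030557 -0.20628184  0.09224528] ball z 67.54527619351173
side ([0.4824, -0.21], 0.69)
[[0.48, -0.206, 0.069]]
```

Request:
play_rows(
  increments="0 -1 8 0 1; 0 -1 15 0 1; 0 -1 20 0 1; 0 -1 24 0 1; 0 -1 25.5 0 1; 0 -1 25.5 0 1; 0 -1 25.5 0 1; 0 -1 25.5 0 0.6; 0 -1 25.5 0 0.2; 0 -1 25.5 0 -0.2; 0 -1 25.5 0 -0.6; 0 -1 25.5 0 -1; 0 -1 25.5 0 -1; 0 -1 25.5 0 -1; 0 -1 10 0 -1; 0 -1 -30 0 -1; 0 -1 -70 0 -1; 0 -1 -110 0 -1; 0 -1 -130 0 -1; 0 -1 -130 0 -1",
)

```text
t: 16.75
tool_pos: [0.4801, -0.2067, 0.225]
orientation: [2.216, 2.217, 0.003]
force: [2.1, 0.8, -0.2]
opening: 0.0928
gripper_force: 0.0
```

```bash
python3 seat.py 100 25
```

```text
side 100 ([0.4754, -0.1029], 1.03) [[0.479, -0.102, 0.054]]
side 25 ([0.4835, -0.2229], 0.62) [[0.478, -0.208, 0.042]]
top 100 ([0.4757, -0.1001], 1.1) [[0.479, -0.107, 0.06]]
top 25 ([0.48, -0.2056], 0.93) [[0.477, -0.205, 0.04]]
[ 0.47720571 -0.20510236  0.21857594] 17.05
```

View pics/s25_side.png

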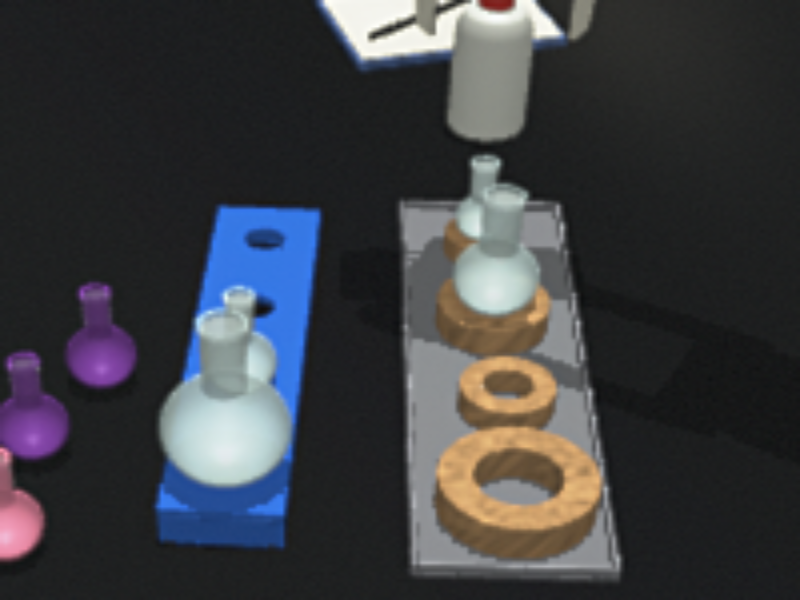

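Flask 25 is seated upright at about (483,200), behind flask 100. Next is flask 50.

Request:
play_rows(
  increments="40 32 0 0 -1; 78 63 0 0 -1; 117 94 0 0 -1; 156 125 0 0 -1; 190 153 0 0 -1; 219 176 0 0 -1; 219 176 0 0 -1; 219 176 0 0 -1; 219 176 0 0 -1",
)

```text
t: 17.95
tool_pos: [0.6533, 0.0127, 0.2197]
orientation: [-2.221, -2.221, 0.002]
force: [-0.3, -0.5, -1.3]
opening: 0.093
gripper_force: 0.0
```

Request:
play_rows(
  increments="0 1 40 0 -1; 0 1 80 0 -1; 0 1 105 0 -1; 0 1 122 0 -1; 0 1 133 0 -1; 0 1 133 0 -1; 0 1 133 0 -1; 0 1 133 0 0; 0 1 133 0 0.4; 0 1 133 0 0.7; 0 1 133 0 1; 0 1 133 0 1; 0 1 133 0 1; 0 1 133 0 1; 0 1 133 0 1; 0 1 133 0 1; 0 1 133 0 1",
  force=10,
)

```text
t: 19.65
tool_pos: [0.655, 0.0135, 0.0876]
orientation: [2.221, 2.222, -0.0]
force: [1.0, -0.1, 0.5]
opening: 0.0186
gripper_force: 10.0
```

Request:
play_rows(
  increments="0 0 -15 0 1; 0 0 -40 0 1; 0 0 -65 0 1; 0 0 -80 0 1; 0 -12 -80 0 1; -2 -38 -80 0 1; -4 -70 -80 0 1; -6 -102 -80 0 1; -9 -134 -80 0 1; -11 -160 -80 0 1; -11 -176 -80 0 1; -11 -183 -80 0 1; -11 -183 -60 0 1; -11 -183 -35 0 1; -11 -183 -20 0 1; -11 -183 -20 0 1; -11 -183 -20 0 1; -11 -183 -20 0 1",
)

```text
t: 21.45
tool_pos: [0.4731, 0.0023, 0.109]
orientation: [2.22, 2.221, 0.002]
force: [0.6, 0.3, -0.0]
opening: 0.0189
gripper_force: 10.0
```

```bash
python3 chk.py 50 87.6
```

```text
[0.47312711 0.00232856 0.10902762] ball z 76.4276240347839
side ([0.4728, 0.001], 1.06)
[[0.473, -0.001, 0.077]]
```

Request:
play_rows(
  increments="-1 -1 8 0 1; -1 -1 15 0 1; -1 -1 20 0 1; -1 -1 24 0 1; -1 -1 26.5 0 1; -1 -1 26.5 0 1; -1 -1 26.5 0 1; -1 -1 26.5 0 0.6; -1 -1 26.5 0 0.2; -1 -1 26.5 0 -0.2; -1 -1 26.5 0 -0.6; -1 -1 26.5 0 -1; -1 -1 26.5 0 -1; -1 -1 26.5 0 -1; -1 -1 10 0 -1; -1 -1 -30 0 -1; -1 -1 -70 0 -1; -1 -1 -110 0 -1; -1 -1 -130 0 -1; -1 -1 -130 0 -1",
)

```text
t: 23.6
tool_pos: [0.4731, 0.0012, 0.2417]
orientation: [2.217, 2.218, 0.007]
force: [-0.6, -0.4, 0.2]
opening: 0.0925
gripper_force: 0.0
```

```bash
python3 seat.py 100 25 50
```

```text
side 100 ([0.4767, -0.1044], 0.92) [[0.48, -0.103, 0.054]]
side 25 ([0.4832, -0.2189], 0.53) [[0.477, -0.21, 0.046]]
side 50 ([0.4702, 0.0028], 1.13) []
top 100 ([0.4967, -0.0997], 0.29) [[0.476, -0.104, 0.057]]
top 25 ([0.4799, -0.2049], 1.34) []
top 50 None []
[0.47009701 0.00151326 0.2357108 ] 23.9
```

View pics/s50_side.png

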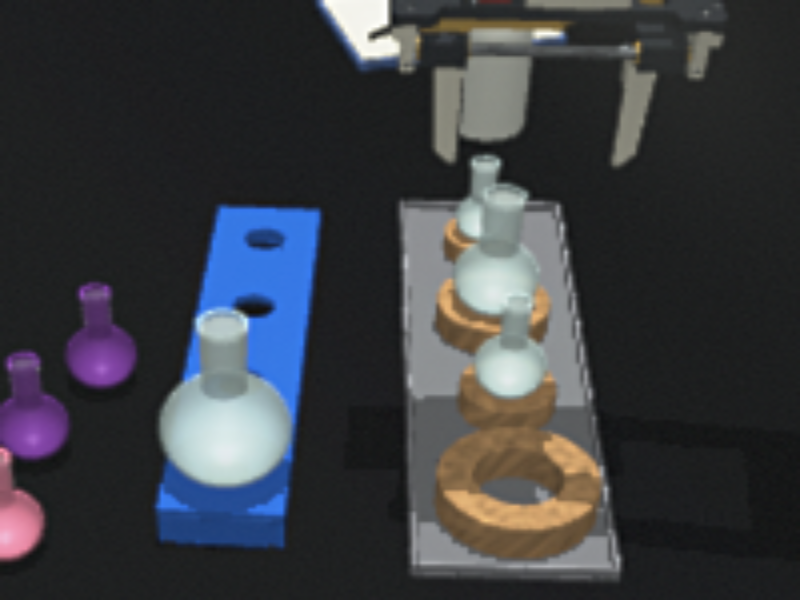

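Flask 50 is seated upright at about (512,350). Flask 250 is the last one.

Request:
play_rows(
  increments="20 35 0 0 -1; 42 73 0 0 -1; 64 111 0 0 -1; 86 150 0 0 -1; 107 186 0 0 -1; 107 186 0 0 -1; 107 186 0 0 -1; 107 186 0 0 -1; 107 186 0 0 -1",
)

```text
t: 24.8
tool_pos: [0.6564, 0.1078, 0.2386]
orientation: [2.221, 2.221, 0.001]
force: [-0.7, 0.1, 0.8]
opening: 0.0931
gripper_force: 0.0
```

Request:
play_rows(
  increments="0 2 25 0 -1; 0 2 50 0 -1; 0 2 75 0 -1; 0 2 92 0 -1; 0 2 101 0 -1; 0 2 101 0 -1; 0 2 101 0 -1; 0 2 101 0 0; 0 2 101 0 0.4; 0 2 101 0 0.7; 0 2 101 0 1; 0 2 101 0 1; 0 2 101 0 1; 0 2 101 0 1; 0 2 101 0 1; 0 2 101 0 1; 0 2 101 0 1",
  force=16,
)

```text
t: 26.5
tool_pos: [0.659, 0.1085, 0.1366]
orientation: [-2.221, -2.222, 0.0]
force: [-0.0, -0.0, -1.0]
opening: 0.0287
gripper_force: 16.0
```

Request:
play_rows(
  increments="0 0 -10 0 1; 0 0 -30 0 1; 0 0 -55 0 1; 0 0 -70 0 1; 0 -12 -70 0 1; 0 -36 -70 0 1; 0 -66 -70 0 1; 0 -98 -70 0 1; 0 -130 -70 0 1; 0 -158 -70 0 1; 0 -178 -70 0 1; 1 -188 -70 0 1; 1 -188 -60 0 1; 1 -188 -35 0 1; 1 -188 -20 0 1; 1 -188 -20 0 1; 1 -188 -20 0 1; 1 -188 -20 0 1",
)

```text
t: 28.3
tool_pos: [0.4718, 0.1094, 0.1575]
orientation: [2.221, 2.221, 0.001]
force: [0.4, 0.4, -1.6]
opening: 0.0288
gripper_force: 16.0
```

```bash
python3 chk.py 250 136.6
```

```text
[0.47183994 0.10943409 0.15751906] ball z 95.91906039137262
side ([0.4714, 0.1077], 1.0)
[[0.472, 0.109, 0.091]]
```

Request:
play_rows(
  increments="0 -1 8 0 1; 0 -1 15 0 1; 0 -1 21 0 1; 0 -1 25 0 1; 0 -1 27.5 0 1; 0 -1 27.5 0 1; 0 -1 27.5 0 1; 0 -1 27.5 0 0.6; 0 -1 27.5 0 0.2; 0 -1 27.5 0 -0.2; 0 -1 27.5 0 -0.6; 0 -1 27.5 0 -1; 0 -1 27.5 0 -1; 0 -1 27.5 0 -1; 0 -1 10 0 -1; 0 -1 -30 0 -1; 0 -1 -70 0 -1; 0 -1 -100 0 -1; 0 -1 -120 0 -1; 0 -1 -120 0 -1",
)

```text
t: 30.45
tool_pos: [0.4717, 0.1096, 0.2804]
orientation: [2.218, 2.219, 0.008]
force: [0.4, -0.6, -0.3]
opening: 0.0932
gripper_force: 0.0
```

Request:
play_rows(
  increments="0 40 0 0 -1; 0 80 0 0 -1; 0 120 0 0 -1; 0 150 0 0 -1; 0 150 0 0 -1; 0 150 0 0 -1; 0 150 0 0 -1; 0 150 0 0 -1",
)

```text
t: 31.25
tool_pos: [0.6192, 0.1096, 0.2771]
orientation: [2.22, 2.222, 0.001]
force: [-0.5, 0.0, 0.3]
opening: 0.0927
gripper_force: 0.0
```

```bash
python3 seat.py 100 25 50 250
```

```text
side 100 ([0.4751, -0.1078], 1.05) [[0.48, -0.104, 0.055]]
side 25 ([0.4838, -0.2191], 0.74) [[0.484, -0.202, 0.005]]
side 50 ([0.4762, -0.0098], 0.61) [[0.472, 0.002, 0.049]]
side 250 ([0.4698, 0.1082], 1.04) [[0.47, 0.109, 0.062]]
top 100 ([0.4751, -0.1016], 1.03) [[0.472, -0.103, 0.055]]
top 25 ([0.4812, -0.2064], 1.05) [[0.479, -0.204, 0.041]]
top 50 ([0.4713, 0.0026], 1.08) [[0.469, 0.001, 0.052]]
top 250 ([0.4693, 0.1225], 0.69) [[0.467, 0.108, 0.068]]
[0.61984308 0.1095337  0.27712333] 31.55
```

View pics/s250_side.png

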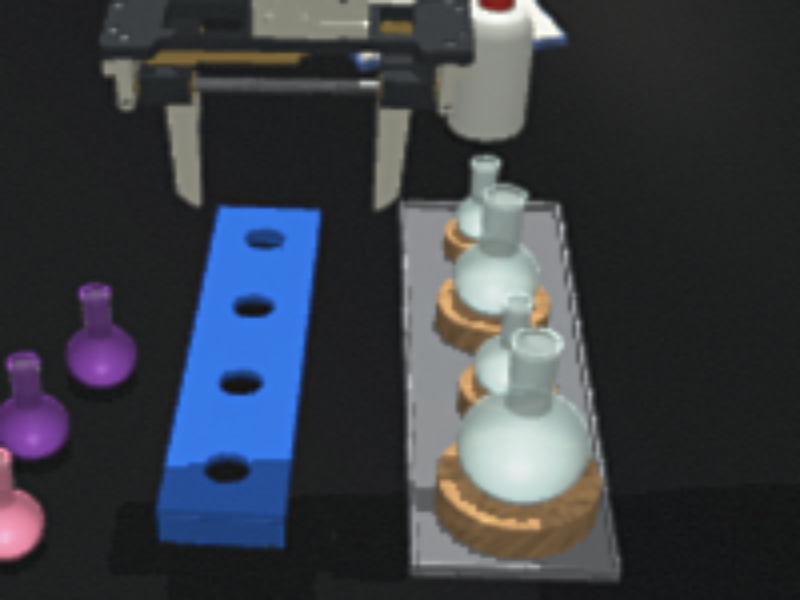

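View pics/s250_top.png

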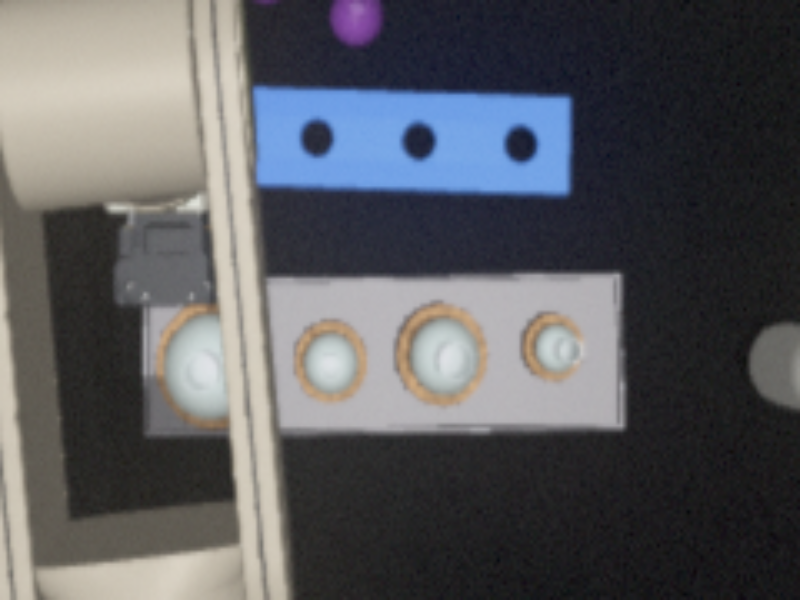

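The rack is empty. All four flasks sit upright and centred in their rings, at columns 200, 330, 440 and 555 of the top crop. The gripper is clear of them.

```bash
python3 -c "
from plant import robot
print(robot.close_job())"
```

```text
the job is handed in; nothing more can be done
None
```

All four flasks stand upright and released in the cork rings of their own sizes, the bottles were not touched, and the job was handed in at about 32 s of the 136 s allowed; the hand-in returned no verdict.

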